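Set the flip tags on the sample-tube docking board

TASK

Set the four flip tags on the docking board so that only the full tube racks show the ring: the tag in front of a rack with a tube in every hole must lean back towards the rack, ring face up, and the tag of a part-filled or empty rack must lean forward, away from the rack, bar face up. Tip each wrong tag over its hinge with a gentle push of the fingertips, without gripping it, and let it come to rest on its stop. Leave the racks, the bottles and everything else on the bench where they stand.

Things in the scene. Friction and masses are not known exactly. Their poses are not given: they have to be found in the camera images.
- board: fixed dark steel docking board on the bench, 310 mm (x) x 445 mm (y), 4 mm thick, lips up to 18 mm high; four lanes side by side at 105 mm pitch, each with a tube rack behind and a flip tag in front. Origin: centre of its underside; x points from the tags to the racks, away from the robot, y along the row of tags. Yaw within 0.25 rad of the world's
- tag_a: one of four equal steel brackets fixed on the board's front rail, 34 (x) x 78 (y) x 54 mm high. Origin: centre of underside, 14 mm above the bench; x points to its rack. Hinge line 48 mm above the origin, along y. Carries a white leaf 64 mm wide (y), 85 mm from hinge to free edge, 3 mm thick; raised black ring on one face, bar on the other; edge 130 mm above bench leaning, 147 upright
- flap_a (a joint): angle of the leaf on tag_a, rad: 0 upright; +0.65 on its rear stop, leaning to the rack, RING face up; -0.65 on its front stop, leaning away from the rack (to the robot side), BAR face up. Turns freely with a little friction (leaf 20 to 45 g, no spring); past upright by 0.2 rad or more it drops by itself to the other stop. Free edge 51 mm before or behind the hinge line when leaning
- tag_b: one of four equal steel brackets fixed on the board's front rail, 34 (x) x 78 (y) x 54 mm high. Origin: centre of underside, 14 mm above the bench; x points to its rack. Hinge line 48 mm above the origin, along y. Carries a white leaf 64 mm wide (y), 85 mm from hinge to free edge, 3 mm thick; raised black ring on one face, bar on the other; edge 130 mm above bench leaning, 147 upright
- flap_b (a joint): angle of the leaf on tag_b, rad: 0 upright; +0.65 on its rear stop, leaning to the rack, RING face up; -0.65 on its front stop, leaning away from the rack (to the robot side), BAR face up. Turns freely with a little friction (leaf 20 to 45 g, no spring); past upright by 0.2 rad or more it drops by itself to the other stop. Free edge 51 mm before or behind the hinge line when leaning
- tag_c: one of four equal steel brackets fixed on the board's front rail, 34 (x) x 78 (y) x 54 mm high. Origin: centre of underside, 14 mm above the bench; x points to its rack. Hinge line 48 mm above the origin, along y. Carries a white leaf 64 mm wide (y), 85 mm from hinge to free edge, 3 mm thick; raised black ring on one face, bar on the other; edge 130 mm above bench leaning, 147 upright
- flap_c (a joint): angle of the leaf on tag_c, rad: 0 upright; +0.65 on its rear stop, leaning to the rack, RING face up; -0.65 on its front stop, leaning away from the rack (to the robot side), BAR face up. Turns freely with a little friction (leaf 20 to 45 g, no spring); past upright by 0.2 rad or more it drops by itself to the other stop. Free edge 51 mm before or behind the hinge line when leaning
- tag_d: one of four equal steel brackets fixed on the board's front rail, 34 (x) x 78 (y) x 54 mm high. Origin: centre of underside, 14 mm above the bench; x points to its rack. Hinge line 48 mm above the origin, along y. Carries a white leaf 64 mm wide (y), 85 mm from hinge to free edge, 3 mm thick; raised black ring on one face, bar on the other; edge 130 mm above bench leaning, 147 upright
- flap_d (a joint): angle of the leaf on tag_d, rad: 0 upright; +0.65 on its rear stop, leaning to the rack, RING face up; -0.65 on its front stop, leaning away from the rack (to the robot side), BAR face up. Turns freely with a little friction (leaf 20 to 45 g, no spring); past upright by 0.2 rad or more it drops by itself to the other stop. Free edge 51 mm before or behind the hinge line when leaning
- rack_p: FULL rack: ten blue-capped tubes, one in every hole. White 2 x 5 tube rack, 122 (x) x 54 x 58 mm high, loose on the board in a lane; tubes 13 mm thick, caps reach 88 mm above its underside. Origin: centre of underside. It belongs to the tag straight before it: rack origin 176 to 182 mm from that bracket's origin along the bracket's +x, within 6 mm sideways.
- rack_q: FULL rack: ten blue-capped tubes, one in every hole. White 2 x 5 tube rack, 122 (x) x 54 x 58 mm high, loose on the board in a lane; tubes 13 mm thick, caps reach 88 mm above its underside. Origin: centre of underside. It belongs to the tag straight before it: rack origin 176 to 182 mm from that bracket's origin along the bracket's +x, within 6 mm sideways.
- rack_r: PART-FILLED rack: four tubes of ten, at the end nearest the tag. White 2 x 5 tube rack, 122 (x) x 54 x 58 mm high, loose on the board in a lane; tubes 13 mm thick, caps reach 88 mm above its underside. Origin: centre of underside. It belongs to the tag straight before it: rack origin 176 to 182 mm from that bracket's origin along the bracket's +x, within 6 mm sideways.
- rack_s: EMPTY rack: no tubes. White 2 x 5 tube rack, 122 (x) x 54 x 58 mm high, loose on the board in a lane; tubes 13 mm thick, caps reach 88 mm above its underside. Origin: centre of underside. It belongs to the tag straight before it: rack origin 176 to 182 mm from that bracket's origin along the bracket's +x, within 6 mm sideways.
- dropper_0: loose white dropper bottle, 22 mm thick, 58 mm high, standing on the board in a gap between two tags, just behind the tag row. Origin: centre of underside
- dropper_1: the second dropper bottle, same size, in another gap
- beaker: loose glass beaker, 66 mm wide, 80 mm high, left of the work. Origin: centre of underside
- ethanol: loose white bottle, 62 mm thick, 150 mm high, right of the board. Origin: centre of underside
- cassette_0: loose white test cassette, 70 x 21 x 6 mm, lying on the bench right of the board. Origin: centre of underside
- cassette_1: second test cassette, same size, lying on the front edge of the board before the tags
- marker: loose marker pen, 127 x 14 x 14 mm, lying on the bench. Origin: centre of underside
- buffer_jar: loose amber jar, 60 mm wide, 75 mm high, front right. Origin: centre of underside
Things that resemble listed ones, but are neither listed nor needed, are in the scene too. Leave any green look-alike of the rack_p alone.

How it is judged:
By the outcome, as a careful person would: the job done as asked, in the order asked, and still so for the second after the job is handed in, with the robot touching nothing.
It also fails if it takes over 54 s, if anything falls off the work surface, if the arm or the gripper's body presses on something with over 40 N, if the wrist force passes 120 N, or if a joint passes its speed limit or range.

ROBOT

A 7-joint arm with a two-finger parallel gripper is mounted at the origin on the work surface. World frame = base frame: x ahead of the robot, y to its left, z up, the work surface at z = 0. Lengths are in m, angles in rad, forces in N, time in s.
With the tool pointing down it reaches from about 0.35 to 0.9 m from the base axis. Payload 8.1 kg.
Tool frame: the origin (TCP) lies midway between the tips of the shut fingers; the grasp point (between the pads) lies 19 mm behind it; z points along the fingers, y is the line along which they close (so a half turn about z gives the same grasp; the last joint's range is limited). The gripper opens to 92 mm and grips with 3 to 60 N. Pads are 19 mm wide; open, the fingers measure 130 mm over their backs; the gripper's body (75 mm by 190 mm) begins 47 mm behind the grasp point.
Start: joints at [1.164, 0.434, 0.025, 1.573, -0.012, 1.134, -0.075], TCP at [0.187, -0.596, 0.227] pointing down, gripper open.
Joint ranges: [-2.62, 2.62], [-0.44, 2.09], [-1.27, 1.32], [0.08, 2.57], [-1.32, 4.46], [0.12, 2], [-2.74, 2.74]. Speed limits (rad/s): [2.22, 2.22, 3.01, 3.01, 3.14, 3.14, 3.14].

INTERFACE

Orientations are given as a rotation vector (axis times angle).
In Python, from cell import arm gives the robot as it stands.
- The arm moves only by the tool move_arm, never from a script. Its argument "motion" is a list of rows, each an object of numbers: "tx", "ty", "tz": the shift along the tool's x, y, z normalised to -1 to 1, where 1 is 1000 mm; "twist": the turn about the tool's z normalised to -1 to 1, where 1 is pi/2 rad. In form: [{"tx": .., "ty": .., "tz": .., "twist": ..}, ...]. A call has 1 to 12 rows; each row shifts and turns the commanded pose from where the row before left it, along the tool's axes as they then stand; what a row does not reach is not made up. A row lasts 1/10 s, in which the tool goes at most 50 mm and 8.59 degrees, less where a joint would pass 70% of its speed; a pose out of reach is approached as far as the arm can. A call with a number of a shift or a turn outside -1 to 1 is refused whole. A call with a gripper value outside its range is refused whole. "gripper" is the gripper's target within -1 to 1 (shut at 1, half-way at 0, fully open at -1), set as the call begins (left out, the last holds). The fingers move at their own pace and stop on an object; "squeeze" is the grip in N (left out, the last holds). Time passes only in rows, so rows that do not move let the fingers close. It gives the time, the measured TCP pose, the force, the opening and the grip force at its end, in the units of the state.
- arm.observe(): the state, without advancing time (a new reading comes with each control period).
- arm.get_image(name): name is "scene" or "top" or "wrist"; returns the picture (480x640x3 uint8, red, green, blue); there is no depth.
- arm.calibration(name): a dict with "K" (3x3 intrinsics, pixels), "k1" (the pictures are not rectified: a ray, as slopes to the right and down, at radius r is drawn at 1 + k1 r^2 times it, then the intrinsics apply), "T" (4x4, takes a point from camera to world coordinates). Camera axes: x right, y down, z forward; pixel columns grow to the right and rows downward; lengths in m; the calibration is good to about 2 mm. A picture is of the moment at which its call begins: read the wrist's pose just before it. calibration takes no time and is no camera call; for the wrist camera it gives the pose at the moment of the call.
- arm.sign_off(): hands the job in; it is judged then, once.
Trained networks look in the newest picture that a camera, given by its name, has taken for a name from the list of things; names that differ only in an ending like _2 or _b are one class to them, and where a whole thing is asked for, a point or a joint stands for the part that bears it (a point fixed in the world has none). Each returns a list of dicts, best first, with "conf" (0 to 1); they miss things now and then, are a little off and sometimes report something else, mostly with a low value. They report only what shows in the picture. A call takes as long as a camera call. They do not tell look-alikes from the thing itself.
- arm.look_for(camera, query): "point" ([column, row] as shares, 0 to 1, of the picture: columns of its width, rows of its height, amid what is visible of it).
- arm.regions_of(camera, query): "region" (480x640 bool, what is visible of it) and "point" ([column, row] as shares, 0 to 1, of the picture: columns of its width, rows of its height, amid what is visible of it).
- arm.place_of(camera, query): "point" ([column, row] as shares, 0 to 1, of the picture: columns of its width, rows of its height: a listed point, or the origin of a listed thing).
The state is a dict: "clock": time; "joints": joint angles; "dq": joint speeds; "joint_efforts": joint torques, N m; "position": TCP position; "ee_rot": TCP orientation; "force": force on the tool from outside, world axes, zero at the start; "ft_torque": the same for the moment, N m; "width": opening from 0.0 (shut) to 1.0 (fully open); "gripper_force": force on a finger pad.
Only numpy, scipy, OpenCV 4.12 (cv2) and the standard library are available. Lean on these libraries where they do the work, as an engineer would, in place of code of your own. Each camera call takes 0.05 s, during which the arm holds its last target. There are 200 camera calls.

## Working session

There is one attempt and no reset: what is moved stays moved. The work goes in short steps, Python scripts to look and compute and a tool call to move; the robot and the scene stay as the last step left them, time stands still between calls to the robot, and variables do not carry over. Pictures are saved under pics/ and viewed, at most 10 in all, crops included, and the job is handed in when it is done.

Besides the shell and the picture viewer there is one more tool, called after "Emit:" as name(argument=value, ...), one argument or row to a line, values as JSON. move_arm: Moves the arm, as the interface text tells. Scaled input: -1 to 1 covers 1000 mm each way for a shift and pi/2 rad each way for a turn. Its arguments: {"type":"object","properties":{"motion":{"type":"array","items":{"type":"object","properties":{"tx":{"type":"number"},"ty":{"type":"number"},"tz":{"type":"number"},"twist":{"type":"number"}}}},"gripper":{"type":"number"},"squeeze":{"type":"number"}},"required":["motion"]}

```bash
mkdir -p pics
cat > h.py <<'E'
import numpy as np, cv2
from cell import arm
def proj(cam,P):
    c=arm.calibration(cam);T=np.linalg.inv(np.array(c["T"]));K=np.array(c["K"])
    p=np.atleast_2d(P)@T[:3,:3].T+T[:3,3];s=p[:,:2]/p[:,2:];s=s*(1+c["k1"]*(s**2).sum(1,keepdims=True))
    return s@K[:2,:2].T+K[:2,2]
def unproj(cam,uv,z):
    c=arm.calibration(cam);T=np.array(c["T"]);K=np.array(c["K"])
    s0=np.linalg.solve(K[:2,:2],np.array(uv)-K[:2,2]);s=s0.copy()
    for _ in range(20): s=s0/(1+c["k1"]*(s@s))
    d=T[:3,:3]@np.r_[s,1];o=T[:3,3]
    return o+d*(z-o[2])/d[2]
E
python3 - <<'E'
from h import *
for n in("scene","top"):
    cv2.imwrite(f"pics/{n}.png",arm.get_image(n)[:,:,::-1])
    print(n,np.round(arm.calibration(n)["T"],2).tolist())
for q,z in(("tag_a",.014),("rack_p",.004),("board",0)):
    for r in arm.place_of("top",q):
        uv=np.array(r["point"])*[640,480]; print(q,round(r["conf"],2),uv.round(),unproj("top",uv,z).round(3))
print(arm.observe())
E
```

```text
scene [[0.86, 0.33, -0.39, 1.16], [0.51, -0.58, 0.64, -0.97], [-0.01, -0.75, -0.66, 1.07], [0.0, 0.0, 0.0, 1.0]]
top [[-0.01, -1.0, 0.06, 0.48], [-1.0, 0.01, -0.02, 0.0], [0.02, -0.06, -1.0, 1.2], [0.0, 0.0, 0.0, 1.0]]
tag_a 0.85 [390. 244.] [ 0.549 -0.174  0.014]
tag_a 0.8 [297. 250.] [0.538 0.039 0.014]
tag_a 0.64 [245. 253.] [0.532 0.156 0.014]
rack_p 0.98 [387. 168.] [ 0.728 -0.173  0.004]
rack_p 0.97 [250. 345.] [0.323 0.146 0.004]
rack_p 0.77 [290. 175.] [0.713 0.054 0.004]
rack_p 0.73 [247. 177.] [0.709 0.152 0.004]
rack_p 0.6 [333. 170.] [ 0.724 -0.047  0.004]
board 0.78 [313. 201.] [ 0.652 -0.     0.   ]
{'clock': 0.25, 'joints': array([ 1.16441073,  0.43486756,  0.02497853,  1.57361004, -0.01159035,
        1.13398405, -0.07512076]), 'dq': array([ 0.00036976, -0.00148553, -0.00030657, -0.00171169, -0.00099172,
       -0.00041148, -0.00010448]), 'joint_efforts': array([ 6.36968489e-04, -6.67229104e+01,  9.83956642e-01, -3.14296174e+01,
       -6.04920695e-02,  3.94829758e-02,  1.64029711e-04]), 'position': array([ 0.18685561, -0.59618026,  0.2263543 ]), 'ee_rot': array([-3.10475036e+00, -4.75112494e-01,  2.92288952e-04]), 'force': array([ 0.29807285, -0.33816321, -0.31563558]), 'ft_torque': array([-0.02009222, -0.04295235, -0.03444003]), 'gripper_force': 0.0, 'width': 1.0007950593513375}
```

View pics/top.png

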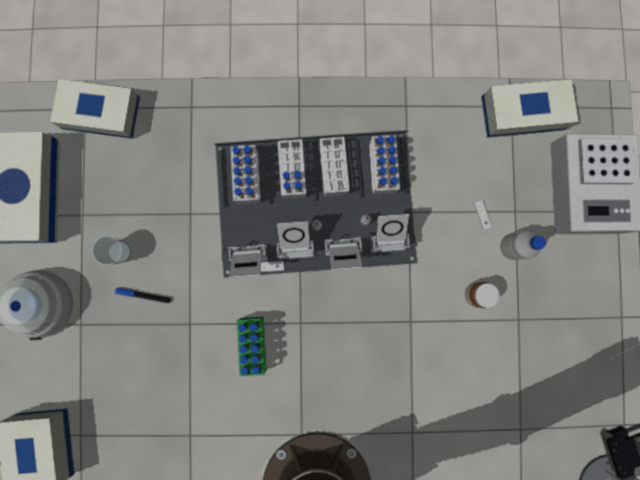

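View pics/scene.png

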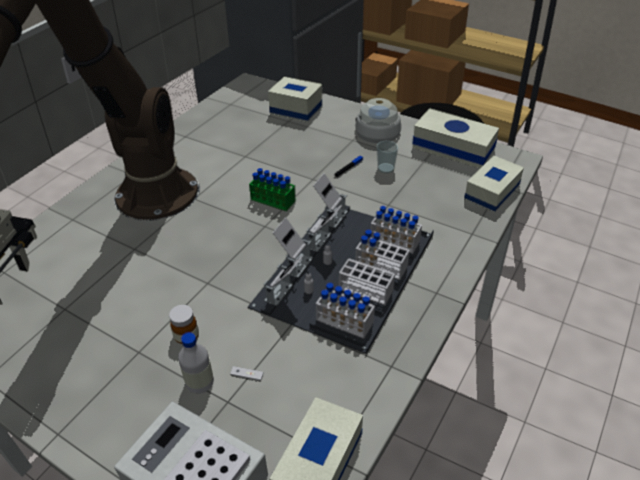

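The top view shows the lanes left to right: full rack with bar up (col 245), part-filled with ring up (293), empty with bar up (344) and full with ring up (391). The green rack at (251,346) is the look-alike. So the two left tags look wrong; I'll check this in one close crop with fitted positions.

Run:
```python
from h import *
im=arm.get_image("top")[:,:,::-1]
# fit board pose on its dark outline corners is coarse: use racks + tags of the networks
B=[(n,unproj("top",u,.018)) for n,u in(("bl",(217,144)),("br",(408,131)),("fr",(415,263)),("fl",(225,276)))]
for n,p in B: print(n,p.round(3))
P=np.array([p for _,p in B]);c=P.mean(0)
d=(P[3]-P[2])+(P[0]-P[1]);yaw=np.arctan2(-d[0],d[1]);print("board c",c.round(3),"yaw",yaw.round(3))
regs=arm.regions_of("top","flap_a")
for r in regs:
    x,y=np.where(r["region"])[::-1]; print("flap/tag",round(r["conf"],2),x.min(),x.max(),y.min(),y.max())
s=3.5;cr=cv2.resize(im[125:285,210:430],None,fx=s,fy=s,interpolation=cv2.INTER_CUBIC)
cv2.imwrite("pics/crop.png",cr)
```

```text
bl [0.784 0.22  0.018]
br [ 0.811 -0.222  0.018]
fr [ 0.505 -0.231  0.018]
fl [0.48  0.201 0.018]
board c [ 0.645 -0.008  0.018] yaw 0.06
flap/tag 0.86 377 408 214 243
flap/tag 0.83 277 309 221 251
flap/tag 0.78 229 261 249 277
flap/tag 0.78 329 361 243 269
```

View pics/crop.png

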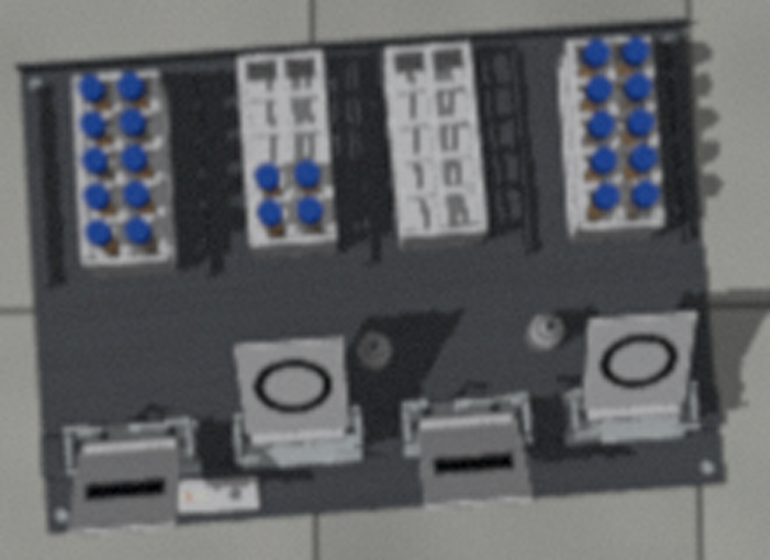

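The crop confirms it. The far-left tag shows the bar before a full rack (crop (125,490), free edge at row 527), and the second shows the ring before the 4-tube rack (crop (293,385), free edge at row 341). The two right tags are correct.

Run:
```python
from h import *
f=lambda u,v:(u/3.5+210,v/3.5+125)
for n,p,z in(("t1 edge",(125,526),.130),("t1 hinge",(127,445),.062),("t2 edge",(290,341),.130),("t2 hinge",(294,440),.062),("t3 edge",(478,500),.13),("t4 edge",(641,315),.13)):
    print(n,unproj("top",f(*p),z).round(3))
R=np.array([[np.cos(.06),-np.sin(.06)],[np.sin(.06),np.cos(.06)]])
T=cv2.Rodrigues(np.array(arm.observe()["ee_rot"]))[0];print(T.round(3))
```

```text
t1 edge [0.481 0.14  0.13 ]
t1 hinge [0.532 0.147 0.062]
t2 edge [0.589 0.042 0.13 ]
t2 hinge [0.534 0.043 0.062]
t3 edge [ 0.494 -0.067  0.13 ]
t4 edge [ 0.603 -0.165  0.13 ]
[[ 0.954  0.299 -0.   ]
 [ 0.299 -0.954  0.   ]
 [-0.    -0.    -1.   ]]
```

Emit:
move_arm(
  motion=[
    {"twist": 0.0775},
    {"twist": 0.0775},
    {},
  ],
  gripper=1,
)

```text
invalid input
```

Emit:
move_arm(
  motion=[
    {"tx": 0,"ty": 0,"tz": 0,"twist": 0.0775},
    {"tx": 0,"ty": 0,"tz": 0,"twist": 0.0775},
    {"tx": 0,"ty": 0,"tz": 0,"twist": 0},
  ],
  gripper=1,
)

```text
clock: 0.65
position: [0.187, -0.5964, 0.2267]
ee_rot: [3.14, 0.092, -0.0]
force: [0.1, -0.4, 0.4]
width: 0.788
gripper_force: 0.0
```

Emit:
move_arm(
  motion=[
    {"tx": 0.04,"ty": 0,"tz": 0,"twist": 0},
    {"tx": 0.04,"ty": 0,"tz": 0,"twist": 0},
    {"tx": 0.04,"ty": 0,"tz": 0,"twist": 0},
    {"tx": 0.04,"ty": 0,"tz": 0,"twist": 0},
    {"tx": 0.04,"ty": -0.04,"tz": 0,"twist": 0},
    {"tx": 0.04,"ty": -0.04,"tz": 0,"twist": 0},
    {"tx": 0.03,"ty": -0.04,"tz": 0,"twist": 0},
    {"tx": 0.02,"ty": -0.04,"tz": 0,"twist": 0},
    {"tx": 0,"ty": -0.04,"tz": 0,"twist": 0},
    {"tx": 0,"ty": -0.04,"tz": 0,"twist": 0},
    {"tx": 0,"ty": -0.04,"tz": 0,"twist": 0},
    {"tx": 0,"ty": -0.04,"tz": 0,"twist": 0},
  ],
)

```text
clock: 1.85
position: [0.4482, -0.2677, 0.2268]
ee_rot: [3.14, 0.101, 0.0]
force: [0.5, 0.9, 0.5]
width: 0.002
gripper_force: 0.0
```

Emit:
move_arm(
  motion=[
    {"tx": 0,"ty": -0.04,"tz": 0,"twist": 0},
    {"tx": 0,"ty": -0.04,"tz": 0,"twist": 0},
    {"tx": 0,"ty": -0.04,"tz": 0,"twist": 0},
    {"tx": 0,"ty": -0.04,"tz": 0,"twist": 0},
    {"tx": 0,"ty": -0.04,"tz": 0,"twist": 0},
    {"tx": 0,"ty": -0.04,"tz": 0,"twist": 0},
    {"tx": 0,"ty": -0.04,"tz": 0,"twist": 0},
    {"tx": 0,"ty": -0.04,"tz": 0,"twist": 0},
    {"tx": 0,"ty": -0.04,"tz": 0,"twist": 0},
    {"tx": 0,"ty": -0.04,"tz": 0,"twist": 0},
    {"tx": 0,"ty": 0,"tz": 0,"twist": 0},
    {"tx": 0,"ty": 0,"tz": 0,"twist": 0},
  ],
)

```text
clock: 3.05
position: [0.4242, 0.1305, 0.2267]
ee_rot: [3.14, 0.103, 0.0]
force: [0.1, -1.0, 0.1]
width: 0.003
gripper_force: 0.0
```

Run:
```python
from h import *
im=arm.get_image("wrist")[:,:,::-1].copy()
for P in((.481,.14,.13),(.532,.147,.062),(.589,.042,.13),(.534,.043,.062)):
    u=proj("wrist",P)[0];print(u.round());cv2.circle(im,tuple(int(a) for a in u.clip(-999,2000)),4,(0,0,255),-1)
cv2.imwrite("pics/w1.png",im)
```

```text
[307. 158.]
[304.  90.]
[475.  -8.]
[431.  96.]
```

View pics/w1.png

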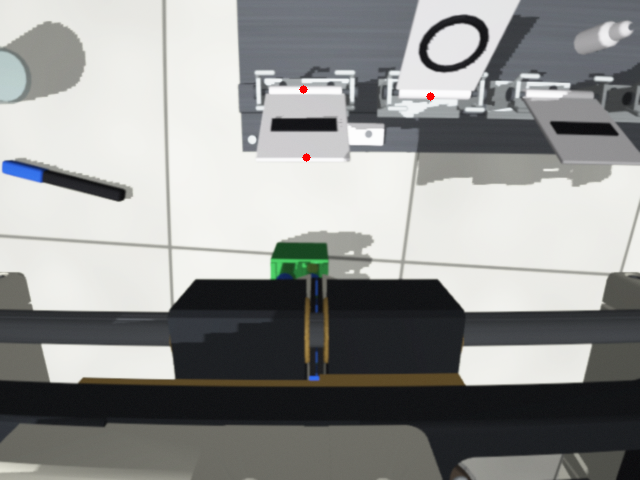

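The wrist view puts the left leaf's free edge at (304,158), on its predicted dot, so I descend in front of it.

Emit:
move_arm(
  motion=[
    {"tx": 0,"ty": -0.012,"tz": 0.03,"twist": 0},
    {"tx": 0,"ty": 0,"tz": 0.03,"twist": 0},
    {"tx": 0,"ty": 0,"tz": 0.03,"twist": 0},
    {"tx": 0,"ty": 0,"tz": 0.02,"twist": 0},
    {"tx": 0,"ty": 0,"tz": 0.012,"twist": 0},
    {"tx": 0.02,"ty": 0,"tz": 0,"twist": 0},
    {"tx": 0.015,"ty": 0,"tz": 0,"twist": 0},
    {"tx": 0.008,"ty": 0,"tz": 0,"twist": 0},
    {"tx": 0.008,"ty": 0,"tz": 0,"twist": 0},
    {"tx": 0.008,"ty": 0,"tz": 0,"twist": 0},
    {"tx": 0.008,"ty": 0,"tz": 0,"twist": 0},
    {"tx": 0.008,"ty": 0,"tz": 0,"twist": 0},
  ],
)

```text
clock: 4.3
position: [0.499, 0.1464, 0.1048]
ee_rot: [3.14, 0.095, 0.0]
force: [0.1, -1.0, 0.6]
width: 0.002
gripper_force: 0.0
```

Emit:
move_arm(
  motion=[
    {"tx": 0.008,"ty": 0,"tz": 0,"twist": 0},
    {"tx": 0.008,"ty": 0,"tz": 0,"twist": 0},
    {"tx": 0.008,"ty": 0,"tz": 0,"twist": 0},
    {"tx": 0.006,"ty": 0,"tz": 0,"twist": 0},
    {"tx": 0.006,"ty": 0,"tz": 0,"twist": 0},
    {"tx": 0.004,"ty": 0,"tz": 0,"twist": 0},
    {"tx": 0.003,"ty": 0,"tz": 0,"twist": 0},
    {"tx": 0,"ty": 0,"tz": 0,"twist": 0},
    {"tx": 0,"ty": 0,"tz": 0,"twist": 0},
  ],
)

```text
clock: 5.2
position: [0.5412, 0.149, 0.1046]
ee_rot: [3.14, 0.095, -0.0]
force: [0.0, -0.3, 0.1]
width: 0.005
gripper_force: 0.0
```

Emit:
move_arm(
  motion=[
    {"tx": -0.02,"ty": 0,"tz": 0,"twist": 0},
    {"tx": -0.02,"ty": 0,"tz": 0,"twist": 0},
    {"tx": 0,"ty": 0,"tz": -0.03,"twist": 0},
    {"tx": 0,"ty": 0,"tz": -0.03,"twist": 0},
    {"tx": 0,"ty": 0,"tz": -0.03,"twist": 0},
    {"tx": 0,"ty": 0,"tz": -0.03,"twist": 0},
    {"tx": 0.03,"ty": 0.03,"tz": 0,"twist": 0},
    {"tx": 0.03,"ty": 0.03,"tz": 0,"twist": 0},
    {"tx": 0.03,"ty": 0.03,"tz": 0,"twist": 0},
    {"tx": 0.024,"ty": 0.015,"tz": 0,"twist": 0},
    {"tx": 0,"ty": 0,"tz": 0,"twist": 0},
    {"tx": 0,"ty": 0,"tz": 0,"twist": 0},
  ],
)

```text
clock: 6.4
position: [0.6212, 0.0487, 0.2242]
ee_rot: [-3.14, -0.094, 0.002]
force: [-0.4, 1.2, 0.0]
width: 0.005
gripper_force: 0.0
```

Run:
```python
from h import *
a=arm.get_image("top")[125:285,210:430,::-1];b=arm.get_image("scene")[170:350,230:450,::-1]
b=b[:, :]
cv2.imwrite("pics/c2.png",cv2.resize(np.vstack([a,b]),None,fx=1.75,fy=1.75,interpolation=cv2.INTER_CUBIC))
```

```text
(no output)
```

View pics/c2.png

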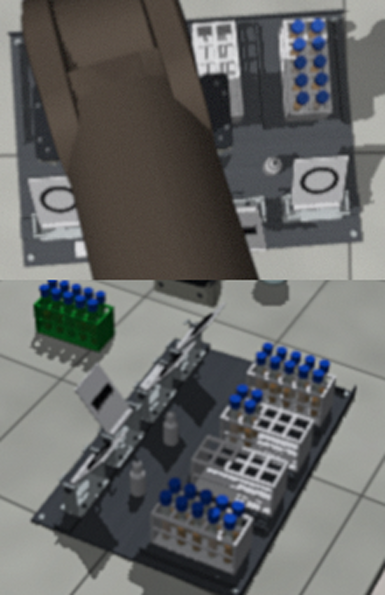

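The left tag now shows the ring (crop (57,198)). Next I push the second tag forward from behind.

Emit:
move_arm(
  motion=[
    {"tx": 0,"ty": 0.002,"tz": 0.03,"twist": 0},
    {"tx": 0,"ty": 0,"tz": 0.03,"twist": 0},
    {"tx": 0,"ty": 0,"tz": 0.03,"twist": 0},
    {"tx": 0,"ty": 0,"tz": 0.02,"twist": 0},
    {"tx": 0,"ty": 0,"tz": 0.01,"twist": 0},
    {"tx": 0,"ty": 0,"tz": 0,"twist": 0},
    {"tx": -0.01,"ty": 0,"tz": 0,"twist": 0},
    {"tx": -0.008,"ty": 0,"tz": 0,"twist": 0},
    {"tx": -0.008,"ty": 0,"tz": 0,"twist": 0},
    {"tx": -0.008,"ty": 0,"tz": 0,"twist": 0},
    {"tx": -0.008,"ty": 0,"tz": 0,"twist": 0},
    {"tx": -0.008,"ty": 0,"tz": 0,"twist": 0},
  ],
)

```text
clock: 7.7
position: [0.5711, 0.0435, 0.1049]
ee_rot: [3.14, 0.094, 0.0]
force: [0.1, -0.1, 0.1]
width: 0.007
gripper_force: 0.0
```

Emit:
move_arm(
  motion=[
    {"tx": -0.008,"ty": 0,"tz": 0,"twist": 0},
    {"tx": -0.008,"ty": 0,"tz": 0,"twist": 0},
    {"tx": -0.008,"ty": 0,"tz": 0,"twist": 0},
    {"tx": -0.008,"ty": 0,"tz": 0,"twist": 0},
    {"tx": -0.006,"ty": 0,"tz": 0,"twist": 0},
    {"tx": -0.006,"ty": 0,"tz": 0,"twist": 0},
    {"tx": 0,"ty": 0,"tz": 0,"twist": 0},
    {"tx": 0,"ty": 0,"tz": 0,"twist": 0},
  ],
)

```text
clock: 8.5
position: [0.5281, 0.041, 0.1048]
ee_rot: [3.14, 0.094, 0.001]
force: [-1.0, -0.1, 0.4]
width: 0.005
gripper_force: 0.0
```

Emit:
move_arm(
  motion=[
    {"tx": 0.02,"ty": 0,"tz": 0,"twist": 0},
    {"tx": 0.02,"ty": 0,"tz": 0,"twist": 0},
    {"tx": 0,"ty": 0,"tz": -0.03,"twist": 0},
    {"tx": 0,"ty": 0,"tz": -0.03,"twist": 0},
    {"tx": 0,"ty": 0,"tz": -0.03,"twist": 0},
    {"tx": 0,"ty": 0,"tz": -0.03,"twist": 0},
    {"tx": -0.03,"ty": 0.04,"tz": 0,"twist": 0},
    {"tx": -0.03,"ty": 0.04,"tz": 0,"twist": 0},
    {"tx": -0.03,"ty": 0.04,"tz": 0,"twist": 0},
    {"tx": -0.03,"ty": 0.04,"tz": 0,"twist": 0},
    {"tx": 0,"ty": 0.04,"tz": 0,"twist": 0},
    {"tx": 0,"ty": 0.04,"tz": 0,"twist": 0},
  ],
)

```text
clock: 9.7
position: [0.4619, -0.2053, 0.2253]
ee_rot: [3.14, 0.094, 0.002]
force: [1.6, 0.6, 0.0]
width: 0.002
gripper_force: 0.0
```

Emit:
move_arm(
  motion=[
    {"tx": 0,"ty": 0.04,"tz": 0,"twist": 0},
    {"tx": 0,"ty": 0.04,"tz": 0,"twist": 0},
    {"tx": 0,"ty": 0.04,"tz": 0,"twist": 0},
    {"tx": 0,"ty": 0.04,"tz": 0,"twist": 0},
    {"tx": 0,"ty": 0,"tz": 0,"twist": 0},
    {"tx": 0,"ty": 0,"tz": 0,"twist": 0},
  ],
)

```text
clock: 10.3
position: [0.4719, -0.364, 0.2242]
ee_rot: [-3.14, -0.091, 0.001]
force: [1.1, 0.3, 0.5]
width: 0.006
gripper_force: 0.0
```

Run:
```python
from h import *
cv2.imwrite("pics/c3.png",cv2.resize(arm.get_image("top")[100:400,180:580,::-1],None,fx=2,fy=2,interpolation=cv2.INTER_CUBIC))
```

```text
(no output)
```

View pics/c3.png

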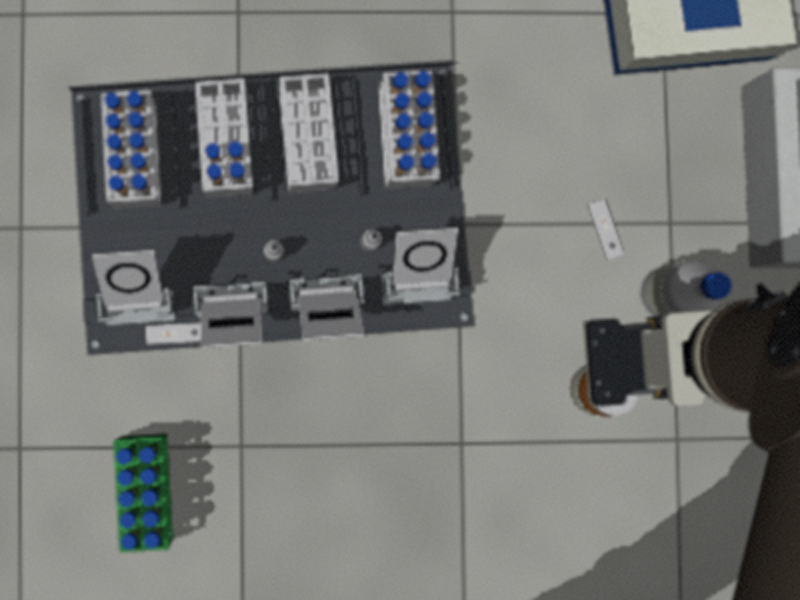

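The picture shows ring, bar, bar, ring at (128,278), (231,322), (331,314) and (425,256). That matches full, part-filled, empty and full, and everything else stands where it was. The gripper is clear of all objects.

```bash
python3 -c "
from cell import arm
print(arm.sign_off())"
```

```text
the job is handed in; nothing more can be done
None
```

The job is handed in: I tipped the two wrong tags over, so only the two full racks now show the ring, and the last picture shows nothing else on the bench moved.

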